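# Refit the air cleaner's filter and set its fan dial

## Task

Put the filter cartridge back into the bench air cleaner: tilt it, hook its thin tongue under the retaining lip first, then swing the handle side down under control, without letting it drop, until it lies flat in the recess. Then turn the cleaner's dial clockwise from off to the third click and let go. Leave the other things on the bench where they are.

Things in the scene. Friction and masses are not known exactly. Their poses are not given: they have to be found in the camera images.
- cleaner: Bench air cleaner: flat white box fixed to the table, about 153 x 213 x 56 mm, with an open filter recess on top and a dial on a wing at its +y side. Origin: on the table, below the centre of the recess. x: from the lip side (near the robot) to the far side; z up. The wing and the -y wall top out at z 50 mm, the far wall (14 mm thick) at z 48.
- seat (a point): Centre of the recess floor, 40 mm above the cleaner's origin, same axes. The flat-floored recess is 126 (x) x 116 (y) mm between its walls. The seated cartridge has its origin within 3 mm of this point.
- lip_edge (a point): Middle of the retaining lip's free lower edge, at (-51, 0, 51) mm in the cleaner's frame, same axes. The lip runs along the whole near side, 5 mm thick; the slot under it is 12 mm deep toward -x (to the near wall at x = -63) and 11 mm high above the recess floor. Laid flat, the cartridge is too long to pass the lip.
- filter: Grey filter cartridge, 120 (x) x 110 (y) mm, about 0.16 kg, starts flat on the table. Origin: centre of the underside of that outline. Body 12 mm thick from x = -42 to +60. It goes in with its x axis along the cleaner's x (tongue toward the lip), 3 mm play each side. With the tongue in the slot it can be tilted up to about 0.4 rad.
- tongue (a point): Middle of the lower edge of the tongue's tip, at (-60, 0, 0) mm in the cartridge's frame. The tongue is 5 mm thick (underside level with the body's), 104 mm wide, and reaches from x = -60 to -42 mm.
- handle (a point): On the grip bar of the cartridge's arched handle, at (42, 0, 38) mm in the cartridge's frame, same axes. The bar is 66 mm long in y, 12 mm thick in x, from z 30 to 48 mm, open below between two posts at y = +-28. Pinch it here along x.
- dial (a joint): Fan dial angle in rad: 0 = off (at its stop, where it starts), grows clockwise seen from above, end stop 2.0. Spring click stops every 0.4 rad (0, 0.4, 0.8, 1.2 ...): third click = 1.2. Released, it snaps to the nearest stop; about 0.06 N m to pass a click. At 0 its bar points along the cleaner's x, the end with the white line to the far side.
- dial_grip (a point): On the dial's grip bar and vertical turning axis, 27 mm above the wing's top, at (-8, 105, 77) mm in the cleaner's frame. The point's x axis runs along the bar and turns with the dial. Bar 40 mm long, 12 mm thick, its top 11 mm above the point, on a disc 42 mm wide and 8 mm high.
- marker_pen: Pen, 18 x 136 x 18 mm, lying loose between the cartridge and the cleaner; bystander. Origin: centre of its underside.
- small_jar: Small round white jar, 47 mm wide and high; bystander. Origin: centre of its underside.
- small_bottle: Small brown bottle with black cap, 38 mm wide, 78 mm high; bystander. Origin: centre of its underside.
- tape_roll: Roll of tape lying flat, 104 mm across, 24 mm high; bystander. Origin: centre of its underside.
- spoon: Steel spoon, 191 mm long, lying at the back; bystander. Origin: centre of its underside.
Things that resemble listed ones, but are neither listed nor needed, are in the scene too. Leave any pink look-alike of the filter alone.

How it is judged (in metres and radians):
On the way, in this order (a step that is already met when the one before it is completed fails the run):
1. the tongue is at least 3 mm under the lip while the handle side is still raised (tilt over 0.07 rad) (x of tongue in the frame of cleaner below -0.054 m and y of tongue in the frame of cleaner between -0.008 and 0.008 m and z of tongue in the frame of cleaner between 0.034 and 0.046 m and angle between filter's own z axis and vertical above 0.07 rad), for 0.1 s.
2. the cartridge lies flat in the recess with its tongue under the lip (x of filter in the frame of cleaner between -0.006 and 0.006 m and y of filter in the frame of cleaner between -0.006 and 0.006 m and z of filter in the frame of cleaner between 0.037 and 0.043 m and angle between filter's own z axis and vertical below 0.03 rad and x of tongue in the frame of cleaner below -0.053 m), for 0.2 s.
3. the dial stands at the third click (value of joint dial between 1.08 and 1.32 rad), for 0.2 s.
At the end, for the whole second after the job is handed in: The cartridge lies flat in the recess, tongue under the lip: origin within 6 mm of the seat in x and y and 3 mm in height, tilt under 0.03 rad, at rest; the dial rests at the third click, 1.2 rad within 0.12 (all of step 2 and all of step 3 and linear speed of filter below 0.02 m/s and velocity of joint dial between -0.1 and 0.1 rad/s); the robot touches nothing.
It fails at once if the cartridge, once hooked, is let drop (turns faster than 3 rad/s) (x of tongue in the frame of cleaner below -0.054 m and y of tongue in the frame of cleaner between -0.008 and 0.008 m and z of tongue in the frame of cleaner between 0.034 and 0.046 m and angular speed of filter above 3 rad/s).
It fails at once if a bystander (pen, jar, bottle, tape roll or spoon) is moved more than 30 mm (distance of any of marker_pen, small_jar, small_bottle, tape_roll, spoon from where it was at the start of the episode above 0.03 m).
It also fails if it takes over 54 s, if anything falls off the work surface, if the arm or the gripper's body presses on something with over 40 N, if the wrist force passes 120 N, or if a joint passes its speed limit or range.

## Robot

A 6-joint arm with a two-finger parallel gripper is mounted at the origin on a cart in front of the work surface, level with it; the furniture and walls round the work are solid. World frame = base frame: x ahead of the robot, y to its left, z up, the work surface at z = 0. Lengths are in mm, angles in rad, forces in N, time in s.
With the tool pointing down it reaches from about 400 to 925 mm from the base axis. Payload 12.5 kg.
Tool frame: the origin (TCP) lies on the front face of the gripper's body, between the roots of the fingers; the fingertips stand 78 mm ahead of it and the grasp point (between the pads) lies 59 mm ahead of it (env.nose_length is the distance from the TCP to the fingertips, in mm); z points along the fingers, y is the line along which they close (so a half turn about z gives the same grasp; the last joint's range is limited). The gripper opens to 95 mm and grips with 3 to 60 N. Pads are 20 mm wide; open, the fingers measure 119 mm over their backs; the gripper's body (75 mm by 180 mm) begins 59 mm behind the grasp point.
Start: joints at [1.152, 0.491, 1.559, -0, 1.092, -0.106], TCP at [192.308, 594.689, 292.261] pointing down, gripper open.
Joint ranges: [-3.1, 3.1], [-0.84, 2.19], [0.05, 2.79], [-1.13, 4.28], [0.06, 2.93], [-2.69, 2.69]. Speed limits (rad/s): [2.22, 2.22, 2.79, 3.14, 3.14, 3.14].

## Interface

Orientations are given as [roll, pitch, yaw] about the fixed x, y, z axes, in that order (R = Rz(yaw) Ry(pitch) Rx(roll)).
In Python, from cell import env gives the robot as it stands.
- The arm moves only by the tool jog_arm, never from a script. Its argument "motion" is a list of rows, each a list of 7 numbers: the turn, a rotation vector about the tool's x, y, z in degrees, then the shift along the tool's x, y, z in mm, then the finger opening in mm, from 0 to 95.1. In form: [[wx, wy, wz, x, y, z, hand], ...]. A call has 1 to 10 rows; each row shifts and turns the commanded pose from where the row before left it, along the tool's axes as they then stand; what a row does not reach is not made up. A row lasts 1/8 s, in which the tool goes at most 62.5 mm and 10.7 degrees, less where a joint would pass 70% of its speed; a pose out of reach is approached as far as the arm can. A call is refused whole if a number of a shift passes 62.5 or a number of a turn 10.7, either way. A call with a gripper value outside its range is refused whole. The fingers move at their own pace and stop on an object; the grip force is fixed at half the most. Time passes only in rows, so rows that do not move let the fingers close. It gives the time, the measured TCP pose, the force, the opening and the grip force at its end, in the units of the state.
- env.state(): the state, without advancing time (a new reading comes with each control period).
- env.read_camera(name): name is "scene" or "top" or "wrist"; returns a dict with "color" (420x560x3 uint8, red, green, blue), "z_map" (420x560 float32, mm along the optical axis (not along the pixel's ray), 0 where there is no reading), "camera_matrix" (3x3 intrinsics, pixels), "k1" (the pictures are not rectified: a ray, as slopes to the right and down, at radius r is drawn at 1 + k1 r^2 times it, then the intrinsics apply), "world_to_cam" (4x4, takes a point from world to camera coordinates). Camera axes: x right, y up, looking along -z (the intrinsics and any distortion apply to the point x, -y, -z); pixel columns grow to the right and rows downward; lengths in mm; the calibration is good to about 2 mm. A picture is of the moment at which its call begins.
- env.job_done(): hands the job in; it is judged then, once.
Trained networks look in the newest picture that a camera, given by its name, has taken for a name from the list of things; names that differ only in an ending like _2 or _b are one class to them, and where a whole thing is asked for, a point or a joint stands for the part that bears it (a point fixed in the world has none). Each returns a list of dicts, best first, with "score" (0 to 1); they miss things now and then, are a little off and sometimes report something else, mostly with a low value. They report only what shows in the picture. A call takes as long as a camera call. They do not tell look-alikes from the thing itself.
- env.recognise(camera, thing): "location" ([column, row] in pixels, amid what is visible of it).
The state is a dict: "t": time; "joints": joint angles; "qvel": joint speeds; "tau": joint torques, N m; "eef_pos": TCP position; "tcp_rot": TCP orientation; "ft_force": force on the tool from outside, world axes, zero at the start; "moment": the same for the moment, N m; "opening": opening from 0.0 (shut) to 1.0 (fully open); "grip_force": force on a finger pad.
Only numpy, scipy, OpenCV 4.12 (cv2) and the standard library are available. Lean on these libraries where they do the work, as an engineer would, in place of code of your own. Each camera call takes 0.05 s, during which the arm holds its last target. There are 200 camera calls.

## Working session

There is one attempt and no reset: what is moved stays moved. The work goes in short steps, Python scripts to look and compute and a tool call to move; the robot and the scene stay as the last step left them, time stands still between calls to the robot, and variables do not carry over. Pictures are saved under pics/ and viewed, at most 10 in all, crops included, and the job is handed in when it is done.

Besides the shell and the picture viewer there is one more tool, called after "Request:" as name(argument=value, ...), one argument or row to a line, values as JSON. jog_arm: Moves the arm, as the interface text tells. Its arguments: {"type":"object","properties":{"motion":{"type":"array"}},"required":["motion"]}

```bash
mkdir -p pics
cat > h.py <<'E'
import numpy as np, cv2
from cell import env
from scipy.spatial.transform import Rotation as R
def cloud(c):
    K=c["camera_matrix"];z=c["z_map"];h,w=z.shape
    u,v=np.meshgrid(np.arange(w),np.arange(h))
    p=cv2.undistortPoints(np.stack([u,v],-1).reshape(-1,1,2).astype(float),K,np.array([c["k1"],0,0,0.])).reshape(h,w,2)
    P=np.stack([p[...,0]*z,-p[...,1]*z,-z,np.ones_like(z)],-1)
    W=P@np.linalg.inv(c["world_to_cam"]).T
    W=W[...,:3].copy();W[z==0]=np.nan
    return W
def save(c,n): cv2.imwrite(f"pics/{n}.png",cv2.cvtColor(c["color"],cv2.COLOR_RGB2BGR))
E
python3 - <<'E'
from h import *
ims=[]
for n in("scene","top"):
    c=env.read_camera(n);W=cloud(c);ims.append(c["color"]);save(c,n+"0")
    for t in("cleaner","filter","handle","dial","dial_grip","marker_pen","small_jar","small_bottle","tape_roll","spoon"):
        for d in env.recognise(n,t)[:3]:
            u,v=map(int,d["location"]);print(n,t,round(d["score"],2),u,v,W[v,u].round(0))
    np.savez(f"{n}0.npz",W=W,c=c["color"])
E
```

```text
scene cleaner 0.78 203 186 [487. 179.  43.]
scene filter 0.97 322 269 [ 521. -290.   12.]
scene filter 0.78 309 326 [ 377. -410.   10.]
scene handle 0.94 324 269 [ 528. -290.    9.]
scene handle 0.89 309 328 [ 377. -410.    5.]
scene dial 0.67 193 172 [497. 252.  57.]
scene dial 0.66 323 268 [ 531. -284.    7.]
scene dial_grip 0.66 190 167 [487. 249.  78.]
scene marker_pen 0.59 321 266 [ 531. -276.    8.]
scene marker_pen 0.47 237 233 [449. -51.  16.]
scene small_jar 0.83 301 210 [637. -80.  30.]
scene small_bottle 0.81 394 252 [ 667. -376.   44.]
scene tape_roll 0.94 310 190 [768.  31.   2.]
scene spoon 0.52 345 208 [ 765. -121.   10.]
top cleaner 0.77 188 249 [493. 195.  42.]
top filter 0.97 364 239 [ 525. -280.    6.]
top handle 0.92 365 240 [ 521. -283.    9.]
top handle 0.78 413 297 [ 368. -404.    7.]
top dial 0.67 162 246 [495. 252.  90.]
top dial_grip 0.51 166 247 [495. 246.  71.]
top marker_pen 0.54 277 270 [441. -41.  -4.]
top small_jar 0.49 288 191 [651. -72.  44.]
top small_bottle 0.69 397 182 [ 669. -363.   70.]
top tape_roll 0.73 258 148 [786.  13.  15.]
top spoon 0.64 302 142 [nan nan nan]
```

View pics/top0.png

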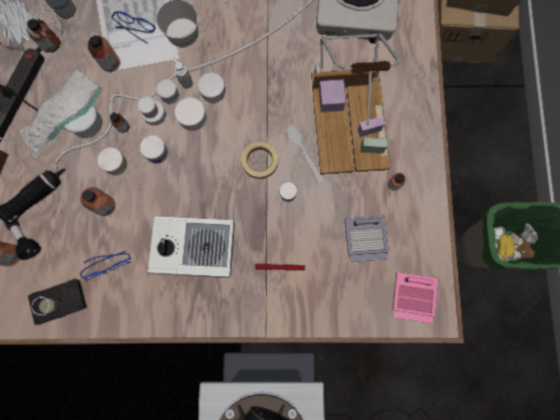

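View pics/scene0.png

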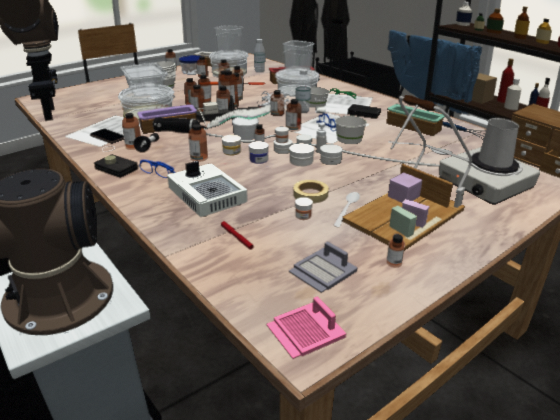

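The top view shows the grey filter at about (365,238) with its handle on the far side. The pink look-alike is at (415,297), the cleaner at (192,247) with its dial at (166,246), and the pen at (280,267). The scene view agrees with this.

Run:
```python
from h import *
s=env.state();print({k:np.round(s[k],3) for k in s})
c=env.read_camera("wrist");
T=np.eye(4);print("tcp_rot",s["tcp_rot"])
T[:3,:3]=R.from_euler("xyz",s["tcp_rot"]).as_matrix() if np.size(s["tcp_rot"])==3 else 0;T[:3,3]=s["eef_pos"]
print(np.round(np.linalg.inv(T)@np.linalg.inv(c["world_to_cam"]),3),c["camera_matrix"],c["k1"])
d=np.load("top0.npz");W=d["W"]
for nm,(x0,x1,y0,y1,z0,z1) in dict(filt=(430,620,-380,-190,5,70),handle=(430,640,-380,-190,28,70),cleaner=(380,620,20,320,25,70),dialtop=(430,560,200,300,68,110)).items():
    m=(W[...,0]>x0)&(W[...,0]<x1)&(W[...,1]>y0)&(W[...,1]<y1)&(W[...,2]>z0)&(W[...,2]<z1)
    p=W[m];print(nm,len(p),np.median(p,0).round(1),p[:,2].max(),cv2.minAreaRect(p[:,:2].astype(np.float32)) if len(p)>3 else"")
```

```text
{'t': np.float64(1.1), 'joints': array([ 1.152,  0.491,  1.559,  0.   ,  1.092, -0.106]), 'qvel': array([-0.001,  0.001,  0.001, -0.   , -0.001,  0.   ]), 'tau': array([-2.0000e-03, -6.1247e+01, -2.5844e+01,  6.9000e-02,  4.5000e-02,
        0.0000e+00]), 'eef_pos': array([192.313, 594.711, 292.274]), 'tcp_rot': array([3.141, 0.   , 2.829]), 'ft_force': array([-0.275,  0.171, -0.468]), 'moment': array([-0.005,  0.057,  0.006]), 'grip_force': np.float64(0.0), 'opening': np.float64(0.996)}
tcp_rot [3.14143267e+00 3.20773317e-06 2.82877079e+00]
[[ 0.0000e+00  9.7000e-01  2.4300e-01  6.8346e+01]
 [ 1.0000e+00 -0.0000e+00  1.0000e-03  8.0600e-01]
 [ 1.0000e-03  2.4300e-01 -9.7000e-01 -9.2295e+01]
 [ 0.0000e+00  0.0000e+00  0.0000e+00  1.0000e+00]] [[308.01483984   0.         280.8804703 ]
 [  0.         308.01483984 208.18226226]
 [  0.           0.           1.        ]] -0.037977936154496045
filt 1363 [ 535.7 -285.9    9.6] 52.73843842833344 ((526.3322143554688, -290.6739196777344), (188.99110412597656, 177.97251892089844), 85.06716918945312)
handle 130 [ 567.  -282.5   45.7] 52.73843842833344 ((568.3499145507812, -283.15692138671875), (12.827756881713867, 65.55416107177734), 4.687151908874512)
cleaner 4569 [499.1 184.   46. ] 69.30572205243789 ((501.5673522949219, 187.49655151367188), (217.08126831054688, 153.00401306152344), 87.00699615478516)
dialtop 99 [494.7 249.7  85.4] 91.95414729672802 ((496.4384765625, 250.81947326660156), (12.914487838745117, 40.155914306640625), 86.72762298583984)
```

```bash
cat >> h.py <<'E'
def pose():
    s=env.state();return np.array(s["eef_pos"]),R.from_euler("xyz",s["tcp_rot"])
def rows(p,rot,n,hand,start=None):
    """rounded rows from the current pose (or start) to p, rot"""
    p0,r0=start or pose();w=(r0.inv()*rot).as_rotvec();out=[]
    cp,cr=np.array(p0,float),r0
    for i in range(1,n+1):
        tp=p0+(np.array(p)-p0)*i/n;tr=r0*R.from_rotvec(w*i/n)
        d=np.round(cr.inv().apply(tp-cp),1);a=np.round(np.degrees((cr.inv()*tr).as_rotvec()),1)
        out.append([*a.tolist(),*d.tolist(),hand]);cp=cp+cr.apply(d);cr=cr*R.from_rotvec(np.radians(a))
    print(str(out).replace("-0.0,","0,").replace(".0,",","));return cp,cr
down=lambda yaw:R.from_euler("xyz",[np.pi,0,yaw])
E
python3 - <<'E'
from h import *
rows([498,150,200],down(1.516),10,94)
E
```

```text
[[0, 0, 7.5, -42.8, -32.9, 9.2, 94], [0, 0, 7.5, -46.7, -27.1, 9.2, 94], [0, 0, 7.6, -49.8, -20.7, 9.3, 94], [0, 0, 7.5, -52.1, -13.9, 9.2, 94], [0, 0, 7.5, -53.5, -7, 9.2, 94], [0, 0, 7.5, -54, 0, 9.2, 94], [0, 0, 7.6, -53.5, 7.1, 9.3, 94], [0, 0, 7.5, -52.1, 14, 9.2, 94], [0, 0, 7.5, -49.8, 20.8, 9.2, 94], [0, 0, 7.5, -46.7, 27.1, 9.2, 94]]
```

Request:
jog_arm(
  motion=[
    [0, 0, 7.5, -42.8, -32.9, 9.2, 94],
    [0, 0, 7.5, -46.7, -27.1, 9.2, 94],
    [0, 0, 7.6, -49.8, -20.7, 9.3, 94],
    [0, 0, 7.5, -52.1, -13.9, 9.2, 94],
    [0, 0, 7.5, -53.5, -7, 9.2, 94],
    [0, 0, 7.5, -54, 0, 9.2, 94],
    [0, 0, 7.6, -53.5, 7.1, 9.3, 94],
    [0, 0, 7.5, -52.1, 14, 9.2, 94],
    [0, 0, 7.5, -49.8, 20.8, 9.2, 94],
    [0, 0, 7.5, -46.7, 27.1, 9.2, 94],
  ],
)

```text
t: 2.4
eef_pos: [499.0, 148.4, 199.9]
tcp_rot: [3.141, -0.0, 1.512]
ft_force: [0.1, 1.3, 0.2]
opening: 0.991
grip_force: 0.0
```

Request:
jog_arm(
  motion=[
    [0, 0, 0, 0, 0, 0, 94],
    [0, 0, 0, 0, 0, 0, 94],
    [0, 0, 0, 0, 0, 0, 94],
  ],
)

```text
t: 2.78
eef_pos: [497.5, 150.9, 200.3]
tcp_rot: [3.141, -0.0, 1.518]
ft_force: [-0.2, -0.4, -0.3]
opening: 0.988
grip_force: 0.0
```

Run:
```python
from h import *
print(pose()[0],env.state()["tcp_rot"])
c=env.read_camera("wrist");save(c,"w1");W=cloud(c);np.savez("w1.npz",W=W,c=c["color"])
for nm,(x0,x1,y0,y1,z0,z1) in dict(cleaner=(380,620,20,320,25,70),dialtop=(430,560,200,300,75,110)).items():
    m=(W[...,0]>x0)&(W[...,0]<x1)&(W[...,1]>y0)&(W[...,1]<y1)&(W[...,2]>z0)&(W[...,2]<z1)
    p=W[m];print(nm,len(p),np.median(p,0).round(1),p[:,2].max(),cv2.minAreaRect(p[:,:2].astype(np.float32)))
p0,r0=pose()
rows([555,-283,200],down(np.pi/2+.08),10,94)
```

```text
[497.48227435 150.8858581  200.2873346 ] [ 3.14135913e+00 -1.97413341e-04  1.51827936e+00]
cleaner 45453 [501.1 209.8  49.1] 69.35989789046494 ((500.8860168457031, 196.86886596679688), (198.5049591064453, 152.68507385253906), 87.03887176513672)
dialtop 1358 [494.9 253.2  87.6] 90.3745142190131 ((494.7143859863281, 254.02279663085938), (12.022978782653809, 39.18903732299805), 87.55500793457031)
[[0, 0, -0.8, -43, 8, 0, 94], [0, 0, -0.7, -43.2, 7.4, 0.1, 94], [0, 0, -0.8, -43.2, 6.9, 0, 94], [0, 0, -0.7, -43.3, 6.3, 0, 94], [0, 0, -0.8, -43.4, 5.7, 0, 94], [0, 0, -0.8, -43.5, 5.2, 0.1, 94], [0, 0, -0.7, -43.5, 4.5, 0, 94], [0, 0, -0.8, -43.6, 4, 0, 94], [0, 0, -0.7, -43.7, 3.4, 0, 94], [0, 0, -0.8, -43.6, 2.9, 0.1, 94]]
```

View pics/w1.png

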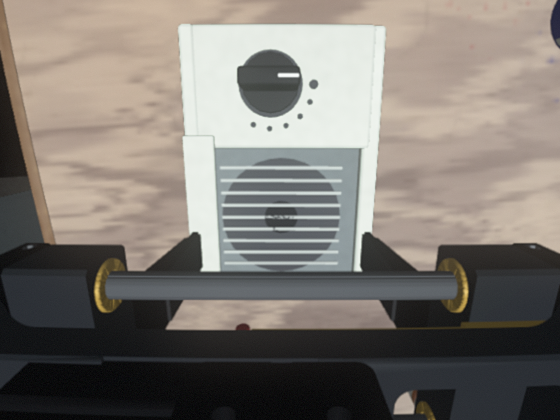

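The wrist view shows the dial at (270,84) with its white line to the right (far side), and the recess spanning columns 215–358 below row 148. The gripper hides the -y part, so I'll take a second look from a shifted pose.

Request:
jog_arm(
  motion=[
    [0, 0, 0, -40, 5, 0, 94],
    [0, 0, 0, -40, 5, 0, 94],
    [0, 0, 0, 0, 0, 0, 94],
    [0, 0, 0, 0, 0, 0, 94],
    [0, 0, 0, 0, 0, 0, 94],
  ],
)

```text
t: 3.45
eef_pos: [503.5, 70.6, 200.1]
tcp_rot: [3.141, -0.0, 1.518]
ft_force: [0.1, 0.8, -0.0]
opening: 0.99
grip_force: 0.0
```

```bash
cat > clean.py <<'E'
from h import *
def meas(W,yaw=-.051,o=np.array([498,148])):
    A=np.array([[np.cos(yaw),-np.sin(yaw)],[np.sin(yaw),np.cos(yaw)]])
    Q=W.copy();Q[...,:2]=(W[...,:2]-o)@A
    x,y,z=Q[...,0],Q[...,1],Q[...,2]
    q=np.nanpercentile
    def edge(m,a,b,f,w=6):  # edge coordinate a per bin of b
        out=[];bb=[]
        for t in np.arange(b[m].min(),b[m].max(),w):
            k=m&(b>=t)&(b<t+w)
            if k.sum()>5: out.append(f(a[k]));bb.append(t+w/2)
        out=np.array(out);print(len(out),"median",np.median(out).round(1),"slope",np.polyfit(bb,out,1)[0].round(4))
    hi=(z>46.5)&(z<58)
    print("floor z",np.nanmedian(z[(abs(x)<45)&(abs(y)<45)]),"wing z",np.nanmedian(z[(abs(x)<50)&(y>68)&(y<75)]))
    print("wing inner edge (58)");edge(hi&(abs(x)<45)&(y>40)&(y<75),y,x,np.min)
    print("-y wall inner (-58)");edge(hi&(abs(x)<45)&(y<-40)&(y>-75),y,x,np.max)
    print("-y wall outer");edge(hi&(abs(x)<45)&(y<-50)&(y>-120),y,x,np.min)
    print("lip edge (-51)");edge((z>50)&(z<62)&(abs(y)<50)&(x<-30)&(x>-80),x,y,np.max)
    print("far wall inner (63)");edge((z>44)&(z<56)&(abs(y)<50)&(x>40)&(x<90),x,y,np.min)
    print("far wall outer (77)");edge((z>44)&(z<56)&(abs(y)<50)&(x>40)&(x<100),x,y,np.max)
    d=(z>82)&(z<95)&(abs(x+8)<40)&(abs(y-105)<40)
    if d.sum()>20: print("dial (-8,105)",cv2.minAreaRect(Q[d][:,:2].astype(np.float32)))
if __name__=="__main__":
    print(env.state()["eef_pos"],env.state()["tcp_rot"])
    meas(np.load("w1.npz")["W"])
    c=env.read_camera("wrist");save(c,"w2");W=cloud(c);np.savez("w2.npz",W=W,c=c["color"]);print("----");meas(W)
    rows([555,-283,200],down(np.pi/2+.08),9,94)
E
python3 clean.py
```

```text
[503.47517734  70.61700479 200.10901073] [ 3.14145358e+00 -1.69490981e-04  1.51787505e+00]
floor z 238.09629730226985 wing z 49.85002508391605
wing inner edge (58)
15 median 58.7 slope -0.0126
-y wall inner (-58)Traceback (most recent call last):
  File "clean.py", line 25, in <module>
    meas(np.load("w1.npz")["W"])
    ~~~~^^^^^^^^^^^^^^^^^^^^^^^^
  File "clean.py", line 16, in meas
    print("-y wall inner (-58)");edge(hi&(abs(x)<45)&(y<-40)&(y>-75),y,x,np.max)
                                 ~~~~^^^^^^^^^^^^^^^^^^^^^^^^^^^^^^^^^^^^^^^^^^^
  File "clean.py", line 9, in edge
    for t in np.arange(b[m].min(),b[m].max(),w):
                       ~~~~~~~~^^
    return umr_minimum(a, axis, None, out, keepdims, initial, where)
ValueError: zero-size array to reduction operation minimum which has no identity
```

```bash
sed -i 's/^        out=\[\];bb=\[\]/        if m.sum()<20: return print("none")\n        out=[];bb=[]/' clean.py; python3 clean.py
```

```text
[503.47517734  70.61700479 200.10901073] [ 3.14145358e+00 -1.69490981e-04  1.51787505e+00]
floor z 238.09629730226985 wing z 49.85002508391605
wing inner edge (58)
15 median 58.7 slope -0.0126
-y wall inner (-58)
none
-y wall outer
none
lip edge (-51)
16 median -51.4 slope 0.0035
far wall inner (63)
17 median 61.8 slope 0.0037
far wall outer (77)
17 median 75.3 slope 0.1045
dial (-8,105) ((-8.686229705810547, 105.71746063232422), (39.189056396484375, 12.022963523864746), 0.47722136974334717)
----
floor z 40.54209215987089 wing z 49.87105267525223
wing inner edge (58)
15 median 58.5 slope -0.005
-y wall inner (-58)
15 median -57.6 slope -0.0016
-y wall outer
15 median -66.3 slope -0.0009
lip edge (-51)
17 median -51.5 slope -0.0008
far wall inner (63)
17 median 61.9 slope 0.0086
far wall outer (77)
17 median 76.0 slope 0.0095
[[0, 0, -0.8, -38.9, 7.8, 0, 94], [0, 0, -0.9, -39.1, 7.2, 0, 94], [0, 0, -0.8, -39.1, 6.7, 0, 94], [0, 0, -0.9, -39.2, 6.1, 0, 94], [0, 0, -0.8, -39.4, 5.4, 0, 94], [0, 0, -0.9, -39.3, 5, 0, 94], [0, 0, -0.8, -39.5, 4.3, 0, 94], [0, 0, -0.9, -39.5, 3.7, 0, 94], [0, 0, -0.8, -39.6, 3.1, 0.1, 94]]
```

Run:
```python
from h import *
rows([536,-364,200],down(np.pi/2+.08),10,94)
```

```text
[[0, 0, -0.8, -43.2, 5.5, 0, 94], [0, 0, -0.7, -43.3, 5, 0, 94], [0, 0, -0.8, -43.4, 4.4, 0, 94], [0, 0, -0.7, -43.4, 3.8, 0, 94], [0, 0, -0.8, -43.4, 3.3, 0, 94], [0, 0, -0.8, -43.5, 2.6, 0, 94], [0, 0, -0.7, -43.6, 2.1, 0, 94], [0, 0, -0.8, -43.5, 1.5, 0, 94], [0, 0, -0.8, -43.6, 1, 0, 94], [0, 0, -0.7, -43.6, 0.3, 0, 94]]
```

Request:
jog_arm(
  motion=[
    [0, 0, -0.8, -43.2, 5.5, 0, 94],
    [0, 0, -0.7, -43.3, 5, 0, 94],
    [0, 0, -0.8, -43.4, 4.4, 0, 94],
    [0, 0, -0.7, -43.4, 3.8, 0, 94],
    [0, 0, -0.8, -43.4, 3.3, 0, 94],
    [0, 0, -0.8, -43.5, 2.6, 0, 94],
    [0, 0, -0.7, -43.6, 2.1, 0, 94],
    [0, 0, -0.8, -43.5, 1.5, 0, 94],
    [0, 0, -0.8, -43.6, 1, 0, 94],
    [0, 0, -0.7, -43.6, 0.3, 0, 94],
  ],
)

```text
t: 4.75
eef_pos: [536.0, -365.8, 199.9]
tcp_rot: [-3.142, -0.0, 1.65]
ft_force: [0.3, -0.3, -0.2]
opening: 0.988
grip_force: 0.0
```

Request:
jog_arm(
  motion=[
    [0, 0, 0, 0, 0, 0, 94],
    [0, 0, 0, 0, 0, 0, 94],
    [0, 0, 0, 0, 0, 0, 94],
  ],
)

```text
t: 5.12
eef_pos: [535.8, -363.7, 200.1]
tcp_rot: [-3.141, -0.0, 1.65]
ft_force: [-0.4, -0.2, -0.5]
opening: 0.991
grip_force: 0.0
```

Run:
```python
from h import *
print(env.state()["eef_pos"],env.state()["tcp_rot"])
c=env.read_camera("wrist");save(c,"w3");W=cloud(c);np.savez("w3.npz",W=W,c=c["color"])
inb=(W[...,0]>430)&(W[...,0]<640)&(W[...,1]>-380)&(W[...,1]<-190)
for z0,z1 in((8,18),(3.5,8),(40,55)):
    m=(inb&(W[...,2]>z0)&(W[...,2]<z1)).astype(np.uint8)
    n,l,st,_=cv2.connectedComponentsWithStats(m);k=1+np.argmax(st[1:,4])
    p=W[l==k];print(z0,len(p),np.median(p,0).round(1),cv2.minAreaRect(p[:,:2].astype(np.float32)))
```

```text
[ 535.7594568  -363.74606385  200.05804643] [-3.14141590e+00 -4.23037097e-04  1.65031839e+00]
8 9472 [ 535.4 -281.3   11.2] ((534.5372924804688, -284.928955078125), (102.64836883544922, 110.17057800292969), 4.2871551513671875)
3.5 2157 [ 474.6 -285.6    4.9] ((474.7969665527344, -289.070556640625), (17.536779403686523, 103.40108489990234), 4.696430683135986)
40 1416 [ 566.8 -281.5   47.4] ((567.5170288085938, -282.8506164550781), (12.371447563171387, 65.1332778930664), 4.083171367645264)
```

View pics/w3.png

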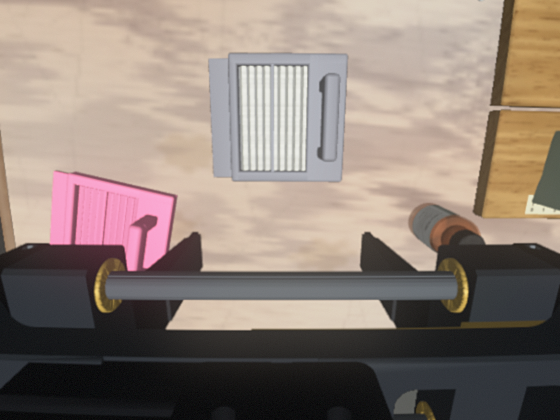

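The wrist view shows the grey filter at (280,118) with its handle bar at column 330 and its tongue at column 220. The pink look-alike is at the lower left and the bottle at the right (450,228), clear of the gripper.

Run:
```python
from h import *
s=rows([567.5,-282.4,190],down(np.pi/2+.077),3,60)
s=rows([567.5,-282.4,97],down(np.pi/2+.077),4,60,s)
```

```text
[[0, 0, 0, 26.2, 12.7, 3.4, 60], [0, 0, 0.1, 26.3, 12.7, 3.4, 60], [0, 0, 0, 26.2, 12.6, 3.4, 60]]
[[0, 0, 0, 0, 0, 23.3, 60], [0, 0, 0, 0, 0, 23.2, 60], [0, 0, 0, 0, 0, 23.3, 60], [0, 0, 0, 0, 0, 23.2, 60]]
```

Request:
jog_arm(
  motion=[
    [0, 0, 0, 26.2, 12.7, 3.4, 60],
    [0, 0, 0.1, 26.3, 12.7, 3.4, 60],
    [0, 0, 0, 26.2, 12.6, 3.4, 60],
    [0, 0, 0, 0, 0, 0, 60],
    [0, 0, 0, 0, 0, 0, 60],
    [0, 0, 0, 0, 0, 23.3, 60],
    [0, 0, 0, 0, 0, 23.2, 60],
    [0, 0, 0, 0, 0, 23.3, 60],
    [0, 0, 0, 0, 0, 23.2, 60],
    [0, 0, 0, 0, 0, 0, 60],
  ],
)

```text
t: 6.42
eef_pos: [566.5, -284.2, 95.6]
tcp_rot: [-3.139, -0.002, 1.646]
ft_force: [0.5, 0.5, 0.2]
opening: 0.629
grip_force: 0.0
```

Request:
jog_arm(
  motion=[
    [0, 0, 0, 0, 0, 0, 60],
    [0, 0, 0, 0, 0, 0, 10],
    [0, 0, 0, 0, 0, 0, 0],
    [0, 0, 0, 0, 0, 0, 0],
    [0, 0, 0, 0, 0, 0, 0],
    [0, 0, 0, 0, 0, 0, 0],
    [0, 0, 0, 0, 0, 0, 0],
    [0, 0, 0, 0, 0, 0, 0],
  ],
)

```text
t: 7.42
eef_pos: [567.3, -283.7, 96.8]
tcp_rot: [3.142, -0.0, 1.647]
ft_force: [0.3, 0.4, 0.5]
opening: 0.126
grip_force: 30.0
```

```bash
cat >> h.py <<'E'
CO=np.array([497.3,148.5,0]);CY=-.053;HX=1.2;HZ=58.8
M=R.from_matrix(np.array([[0,1,0],[1,0,0],[0,0,-1.]]))
def tool_for(tong,th,hx=None):
    """TCP pose that puts the tongue at tong (cleaner frame) with tilt th"""
    C=R.from_euler("z",CY);Rf=C*R.from_euler("y",-th);Rt=Rf*M
    tip=np.array([(HX if hx is None else hx),-102,HZ+38])
    return CO+C.apply(tong)-Rt.apply(tip),Rt
def tongue_now(hx=None):
    p,r=pose();C=R.from_euler("z",CY)
    t=C.inv().apply(p+r.apply([(HX if hx is None else hx),-102,HZ+38])-CO)
    zf=-(C.inv()*r).apply([0,0,1]);print("tongue",t.round(2),"z_f",zf.round(4),"yaw",(C.inv()*r*M).as_euler("zyx").round(4))
E
python3 - <<'E'
from h import *
p,r=pose()
s=rows(p+[0,0,110],r,3,0)
q,rt=tool_for([-35,0,120],0.0)
print(q,rt.as_euler("xyz"))
s=rows(q,rt,10,0,s)
q,rt=tool_for([-35,0,80],0.3);print(q)
s=rows(q,rt,4,0,s)
E
```

```text
[[0, 0, 0, 0, 0, -36.7, 0], [0, 0, 0, 0, 0, -36.6, 0], [0, 0, 0, 0, 0, -36.7, 0]]
[564.1423503  143.75234723 216.8       ] [3.14159265 0.         1.51779633]
[[0, 0, 0.7, 42.6, 2.9, -1, 0], [0, 0, 0.8, 42.7, 2.5, -1, 0], [0, 0, 0.7, 42.7, 1.8, -1, 0], [0, 0, 0.8, 42.8, 1.3, -1, 0], [0, 0, 0.7, 42.7, 0.7, -1, 0], [0, 0, 0.7, 42.8, 0.2, -1, 0], [0, 0, 0.8, 42.7, -0.3, -1, 0], [0, 0, 0.7, 42.7, -1, -1, 0], [0, 0, 0.8, 42.8, -1.4, -1, 0], [0, 0, 0.7, 42.7, -2.1, -1, 0]]
[531.02688136 145.50911231 202.61963323]
[[-4.3, 0, 0, 0, -8.3, 3.6, 0], [-4.3, 0, 0, 0, -8.5, 2.9, 0], [-4.3, 0, 0, 0, -8.7, 2.3, 0], [-4.3, 0, 0, 0, -8.9, 1.6, 0]]
```

Request:
jog_arm(
  motion=[
    [0, 0, 0, 0, 0, -20, 0],
    [0, 0, 0, 0, 0, -36.7, 0],
    [0, 0, 0, 0, 0, -36.6, 0],
    [0, 0, 0, 0, 0, -16.7, 0],
    [0, 0, 0, 0, 0, 0, 0],
    [0, 0, 0, 0, 0, 0, 0],
  ],
)

```text
t: 8.18
eef_pos: [566.9, -283.5, 205.6]
tcp_rot: [-3.14, -0.001, 1.647]
ft_force: [0.3, -0.1, -2.1]
opening: 0.124
grip_force: 30.0
```

Request:
jog_arm(
  motion=[
    [0, 0, 0.7, 42.6, 2.9, -1, 0],
    [0, 0, 0.8, 42.7, 2.5, -1, 0],
    [0, 0, 0.7, 42.7, 1.8, -1, 0],
    [0, 0, 0.8, 42.8, 1.3, -1, 0],
    [0, 0, 0.7, 42.7, 0.7, -1, 0],
    [0, 0, 0.7, 42.8, 0.2, -1, 0],
    [0, 0, 0.8, 42.7, -0.3, -1, 0],
    [0, 0, 0.7, 42.7, -1, -1, 0],
    [0, 0, 0.8, 42.8, -1.4, -1, 0],
    [0, 0, 0.7, 42.7, -2.1, -1, 0],
  ],
)

```text
t: 9.43
eef_pos: [563.6, 145.2, 215.4]
tcp_rot: [-3.139, 0.0, 1.518]
ft_force: [-0.7, -0.2, -1.0]
opening: 0.126
grip_force: 30.0
```

Request:
jog_arm(
  motion=[
    [0, 0, 0, 0, 0, 0, 0],
    [0, 0, 0, 0, 0, 0, 0],
    [0, 0, 0, 0, 0, 0, 0],
  ],
)

```text
t: 9.8
eef_pos: [564.1, 142.8, 216.3]
tcp_rot: [-3.141, 0.0, 1.517]
ft_force: [-0.3, -0.4, -1.4]
opening: 0.124
grip_force: 30.0
```

Run:
```python
from h import *
tongue_now()
c=env.read_camera("wrist");save(c,"w4");W=cloud(c)
p,r=pose();Q=r.inv().apply(W.reshape(-1,3)-p).reshape(W.shape);np.savez("w4.npz",W=W,Q=Q,c=c["color"])
for nm,z0,z1,x1 in(("body top",79,89,80),("handle top",42,54,50)):
    m=((Q[...,2]>z0)&(Q[...,2]<z1)&(Q[...,0]>-20)&(Q[...,0]<x1)&(abs(Q[...,1]+30)<90))
    q=Q[m];print(nm,len(q),"min",np.percentile(q,1,axis=0).round(1),"max",np.percentile(q,99,axis=0).round(1),"med",np.median(q,0).round(1))
q,rt=tool_for([-35,0,80],0.3)
s=rows(q,rt,4,0)
```

```text
tongue [-35.09  -0.86 119.63] z_f [9.e-04 2.e-04 1.e+00] yaw [-0.0009  0.0009 -0.0002]
body top 11021 min [-10.7 -82.8  83.7] max [56.1 16.8 88.9] med [ 34.7 -35.5  85.7]
handle top 2031 min [-19.4 -10.8  42.5] max [33.9 10.5 53.3] med [13.4 -0.4 49.3]
[[-4.3, 0, 0, 0.2, -8.3, 3.5, 0], [-4.3, 0, 0, 0.3, -8.5, 2.8, 0], [-4.3, 0, 0, 0.2, -8.8, 2.2, 0], [-4.3, 0, -0.1, 0.2, -8.8, 1.5, 0]]
```

View pics/w4.png

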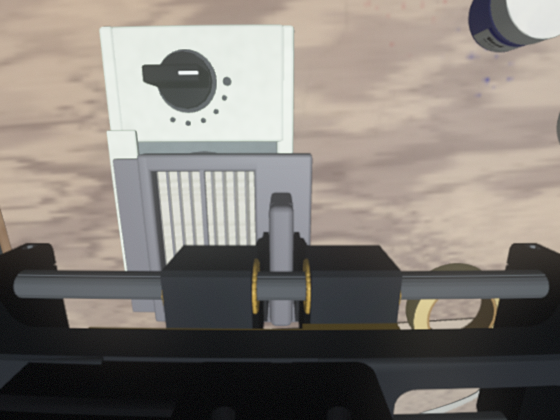

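Run:
```python
from h import *
q,rt=tool_for([-37,0,80],0.2);s=rows(q,rt,4,0)
q,rt=tool_for([-37,0,56],0.2);s=rows(q,rt,3,0,s)
```

```text
[[-2.9, 0, 0, 0.2, -5.8, 5.3, 0], [-2.8, 0, 0, 0.3, -6.1, 5.1, 0], [-2.9, 0, 0, 0.2, -6.3, 4.7, 0], [-2.9, 0, -0.1, 0.2, -6.6, 4.4, 0]]
[[0, 0, 0, 0, -1.6, 7.9, 0], [0, 0, 0, 0, -1.6, 7.8, 0], [0, 0, 0, 0, -1.6, 7.9, 0]]
```

Request:
jog_arm(
  motion=[
    [-2.9, 0, 0, 0.2, -5.8, 5.3, 0],
    [-2.8, 0, 0, 0.3, -6.1, 5.1, 0],
    [-2.9, 0, 0, 0.2, -6.3, 4.7, 0],
    [-2.9, 0, -0.1, 0.2, -6.6, 4.4, 0],
    [0, 0, 0, 0, -1.6, 7.9, 0],
    [0, 0, 0, 0, -1.6, 7.8, 0],
    [0, 0, 0, 0, -1.6, 7.9, 0],
    [0, 0, 0, 0, 0, 0, 0],
    [0, 0, 0, 0, 0, 0, 0],
    [0, 0, 0, 0, 0, 0, 0],
  ],
)

```text
t: 11.1
eef_pos: [541.0, 146.0, 171.7]
tcp_rot: [2.94, 0.0, 1.52]
ft_force: [-0.0, 1.0, -1.7]
opening: 0.123
grip_force: 30.0
```

Run:
```python
from h import *
tongue_now()
c=env.read_camera("wrist");W=cloud(c)
C=R.from_euler("z",CY);L=C.inv().apply(W.reshape(-1,3)-CO).reshape(W.shape)
# +y edge of cartridge top vs wing inner edge in cleaner frame
x,y,z=np.moveaxis(L,-1,0)
p,r=pose();Q=r.inv().apply(W.reshape(-1,3)-p).reshape(W.shape)
m=(Q[...,2]>82)&(Q[...,2]<89)&(abs(Q[...,1]+30)<45)&(Q[...,0]>20)&(Q[...,0]<75)
print("cartridge +y edge: tool",np.percentile(Q[m][:,0],99.5),"cleaner y",np.percentile(y[m],99.5))
m=(z>46.5)&(z<52)&(abs(x)<45)&(y>50)&(y<75);print("wing inner y",np.percentile(y[m],.5))
q,rt=tool_for([-37,0,42],0.2);s=rows(q,rt,3,0)
q,rt=tool_for([-59.5,0,42],0.2);s=rows(q,rt,5,0,s)
```

```text
tongue [-36.86   0.81  56.44] z_f [-1.998e-01 -3.000e-04  9.798e-01] yaw [ 0.0021 -0.2012  0.0003]
cartridge +y edge: tool 56.140176303107125 cleaner y 55.878921682605615
wing inner y 58.57708957997288
[[0, 0, 0, -0.3, -1, 4.7, 0], [0, 0, 0.1, -0.4, -0.9, 4.8, 0], [0.1, 0, 0, -0.3, -1, 4.7, 0]]
[[0, 0, 0, 0, -4.4, -0.9, 0], [0, 0, 0, 0, -4.4, -0.9, 0], [0, 0, 0, 0, -4.4, -0.8, 0], [0, 0, 0, 0, -4.4, -0.9, 0], [0, 0, 0, 0, -4.4, -0.9, 0]]
```

Request:
jog_arm(
  motion=[
    [0, 0, 0, -0.3, -1, 4.7, 0],
    [0, 0, 0, -0.2, -0.9, 4.8, 0],
    [0, 0, 0, 0, -1, 4.7, 0],
    [0, 0, 0, 0, 0, 0, 0],
    [0, 0, 0, 0, 0, 0, 0],
  ],
)

```text
t: 11.78
eef_pos: [540.8, 145.4, 156.9]
tcp_rot: [2.941, 0.0, 1.52]
ft_force: [0.2, -0.5, -1.7]
opening: 0.124
grip_force: 30.0
```

Run:
```python
from h import *
tongue_now();print(env.state()["ft_force"])
q,rt=tool_for([-59.5,0.3,42],0.2);s=rows(q,rt,5,0)
```

```text
tongue [-37.02   0.26  41.69] z_f [-1.993e-01 -2.000e-04  9.799e-01] yaw [ 2.000e-03 -2.007e-01  2.000e-04]
[ 0.16813124 -0.47862476 -1.65724701]
[[0, 0, 0, 0, -4.4, -0.9, 0], [0, 0, 0, 0, -4.4, -1, 0], [0, 0, 0.1, -0.1, -4.3, -0.9, 0], [0, 0, 0, 0, -4.4, -1, 0], [0, 0, 0, 0, -4.4, -0.9, 0]]
```

Request:
jog_arm(
  motion=[
    [0, 0, 0, 0, -4.4, -0.9, 0],
    [0, 0, 0, 0, -4.4, -1, 0],
    [0, 0, 0.1, -0.1, -4.3, -0.9, 0],
    [0, 0, 0, 0, -4.4, -1, 0],
    [0, 0, 0, 0, -4.4, -0.9, 0],
    [0, 0, 0, 0, 0, 0, 0],
    [0, 0, 0, 0, 0, 0, 0],
    [0, 0, 0, 0, 0, 0, 0],
  ],
)

```text
t: 12.78
eef_pos: [518.6, 146.5, 157.2]
tcp_rot: [2.941, -0.0, 1.518]
ft_force: [-0.4, -0.3, -1.0]
opening: 0.124
grip_force: 30.0
```

Run:
```python
from h import *
tongue_now();print(env.state()["ft_force"],env.state()["moment"])
s=pose()
for th in(.13,.06,0.0):
    q,rt=tool_for([-59.5,0.3,41.5 if th else 40.8],th);s=rows(q,rt,3,0,s)
```

```text
tongue [-59.26   0.31  41.96] z_f [-1.996e-01 -2.000e-04  9.799e-01] yaw [ 3.000e-04 -2.009e-01  2.000e-04]
[-0.35017054 -0.3266332  -0.96633531] [-0.08142011  0.20628075 -0.00366014]
[[1.4, 0, 0, 0, 2.1, 2.6, 0], [1.3, 0, 0, 0, 2.1, 2.6, 0], [1.4, 0, 0, 0, 2.3, 2.5, 0]]
[[1.3, 0, 0, 0, 2.2, 2.5, 0], [1.3, 0, 0, 0, 2.2, 2.4, 0], [1.4, 0, 0, 0, 2.3, 2.3, 0]]
[[1.1, 0, 0, 0, 1.8, 2.3, 0], [1.2, 0, 0, 0, 1.9, 2.3, 0], [1.1, 0, 0, 0, 2, 2.3, 0]]
```

Request:
jog_arm(
  motion=[
    [1.4, 0, 0, 0, 2.1, 2.6, 0],
    [1.3, 0, 0, 0, 2.1, 2.6, 0],
    [1.4, 0, 0, 0, 2.3, 2.5, 0],
    [1.3, 0, 0, 0, 2.2, 2.5, 0],
    [1.3, 0, 0, 0, 2.2, 2.4, 0],
    [1.4, 0, 0, 0, 2.3, 2.3, 0],
    [0, 0, 0, 0, 0, 0, 0],
    [0, 0, 0, 0, 0, 0, 0],
  ],
)

```text
t: 13.78
eef_pos: [533.5, 145.7, 144.2]
tcp_rot: [3.082, -0.0, 1.518]
ft_force: [-0.2, -0.3, -1.9]
opening: 0.125
grip_force: 30.0
```

Run:
```python
from h import *
tongue_now();print(env.state()["ft_force"],env.state()["moment"])
q,rt=tool_for([-59.5,0.3,40.5],0);s=rows(q,rt,4,0)
```

```text
tongue [-59.8    0.28  41.56] z_f [-5.930e-02 -1.000e-04  9.982e-01] yaw [ 0.0002 -0.0593  0.0001]
[-0.18744473 -0.26612683 -1.86964722] [-0.09330196  0.09477639 -0.01846574]
[[0.8, 0, 0, 0, 1.4, 1.8, 0], [0.9, 0, 0, 0, 1.5, 1.8, 0], [0.8, 0, 0, 0, 1.5, 1.8, 0], [0.9, 0, 0, 0, 1.5, 1.8, 0]]
```

Request:
jog_arm(
  motion=[
    [0.8, 0, 0, 0, 1.4, 1.8, 0],
    [0.9, 0, 0, 0, 1.5, 1.8, 0],
    [0.8, 0, 0, 0, 1.5, 1.8, 0],
    [0.9, 0, 0, 0, 1.5, 1.8, 0],
    [0, 0, 0, 0, 0, 0, 0],
    [0, 0, 0, 0, 0, 0, 0],
    [0, 0, 0, 0, 0, 0, 0],
  ],
)

```text
t: 14.65
eef_pos: [539.7, 145.4, 137.4]
tcp_rot: [3.141, -0.0, 1.518]
ft_force: [0.2, -0.5, -1.2]
opening: 0.125
grip_force: 30.0
```

Run:
```python
from h import *
tongue_now();print(env.state()["ft_force"],env.state()["moment"])
```

```text
tongue [-59.48   0.32  40.54] z_f [-2.e-04 -2.e-04  1.e+00] yaw [ 0.0003 -0.0002  0.0002]
[ 0.17917733 -0.51246384 -1.23633149] [-0.06065437  0.0244522  -0.00360365]
```

Request:
jog_arm(
  motion=[
    [0, 0, 0, 0, 0, 0.4, 0],
    [0, 0, 0, 0, 0, 0.4, 0],
    [0, 0, 0, 0, 0, 0, 0],
    [0, 0, 0, 0, 0, 0, 0],
  ],
)

```text
t: 15.15
eef_pos: [539.8, 145.4, 136.8]
tcp_rot: [3.141, -0.0, 1.518]
ft_force: [-2.2, 0.1, 5.5]
opening: 0.123
grip_force: 30.0
```

Request:
jog_arm(
  motion=[
    [0, 0, 0, 0, 0, 0, 15],
    [0, 0, 0, 0, 0, 0, 20],
    [0, 0, 0, 0, 0, 0, 35],
    [0, 0, 0, 0, 0, 0, 35],
    [0, 0, 0, 0, 0, -15, 40],
    [0, 0, 0, 0, 0, -35, 40],
    [0, 0, 0, 0, 0, -45, 40],
    [0, 0, 0, -40, 0, 0, 40],
    [0, 0, 0, -40, 0, 0, 40],
    [0, 0, 0, 0, 0, 0, 40],
  ],
)

```text
t: 16.4
eef_pos: [535.5, 63.6, 232.7]
tcp_rot: [3.14, -0.0, 1.515]
ft_force: [1.0, 0.6, -0.4]
opening: 0.42
grip_force: 0.0
```

Request:
jog_arm(
  motion=[
    [0, 0, 0, 0, 0, 0, 40],
    [0, 0, 0, 0, 0, 0, 40],
  ],
)

```text
t: 16.65
eef_pos: [535.6, 66.3, 231.7]
tcp_rot: [3.141, -0.0, 1.519]
ft_force: [0.1, -0.2, 0.3]
opening: 0.421
grip_force: 0.0
```

Run:
```python
from h import *
print(env.state()["eef_pos"],env.state()["ft_force"])
c=env.read_camera("wrist");save(c,"w5");W=cloud(c)
C=R.from_euler("z",CY);L=C.inv().apply(W.reshape(-1,3)-CO).reshape(W.shape);x,y,z=np.moveaxis(L,-1,0)
def rect(m):
    n,l,st,_=cv2.connectedComponentsWithStats(m.astype(np.uint8));k=1+np.argmax(st[1:,4]);p=L[l==k];print(len(p),np.median(p,0).round(1),cv2.minAreaRect(p[:,:2].astype(np.float32)))
b=(x>-50)&(x<70)&(abs(y)<62)
rect(b&(z>80)&(z<95)) # handle: expect (42,0,88)
m=b&(z>49.5)&(z<55)&(x>-40)&(x<58)&(abs(y)<53)
p=L[m];print("body plane",np.linalg.lstsq(np.c_[p[:,:2],np.ones(len(p))],p[:,2],rcond=None)[0],np.percentile(p,[1,99],axis=0).round(1))
rect((z>82)&(z<95)&(abs(x+8)<40)&(abs(y-105)<40))
C2=CO+C.apply([-8,105,0]);print(C2)
s=rows([C2[0],C2[1],200],down(np.pi+CY),10,40)
```

```text
[535.58548847  66.25133414 231.72571044] [ 0.09633883 -0.19902217  0.3437163 ]
1433 [42.5  1.  87.5] ((42.26636505126953, 0.2725563049316406), (64.97706604003906, 11.526803970336914), 89.91971588134766)
body plane [ 3.95681872e-03 -6.13143161e-04  5.15712229e+01] [[-39.5 -52.8  49.6]
 [ 57.5  52.5  53.4]]Traceback (most recent call last):
  File "<stdin>", line 11, in <module>
  File "<stdin>", line 6, in rect
    return _wrapfunc(a, 'argmax', axis=axis, out=out, **kwds)
    return bound(*args, **kwds)
ValueError: attempt to get argmax of an empty sequence
```

View pics/w5.png

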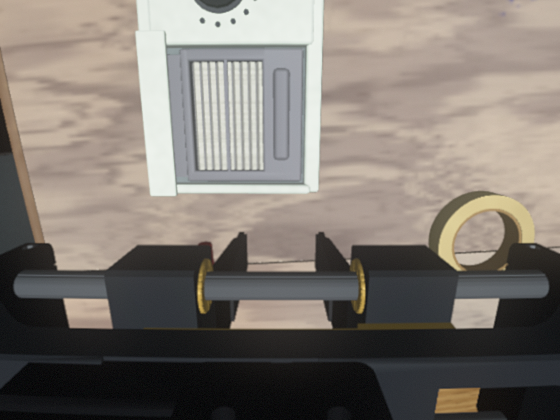

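The filter lies flat in the recess, spanning (170–305, 45–185) with the handle bar at (281,113), and the tongue is under the lip. Next is the dial.

Run:
```python
from h import *
s=rows([494.8,253.9,200],down(np.pi+CY),10,40)
```

```text
[[0, 0, -9, 18.5, -5, 3.2, 40], [0, 0, -9, 19.1, -2.1, 3.1, 40], [0, 0, -9, 19.2, 0.9, 3.2, 40], [0, 0, -9, 18.8, 3.9, 3.2, 40], [0, 0, -9, 17.9, 6.9, 3.1, 40], [0, 0, -9, 16.7, 9.5, 3.2, 40], [0, 0, -8.9, 15, 12, 3.1, 40], [0, 0, -9, 12.9, 14.2, 3.2, 40], [0, 0, -9, 10.5, 16, 3.2, 40], [0, 0, -9, 7.9, 17.5, 3.1, 40]]
```

Request:
jog_arm(
  motion=[
    [0, 0, -9, 18.5, -5, 3.2, 40],
    [0, 0, -9, 19.1, -2.1, 3.1, 40],
    [0, 0, -9, 19.2, 0.9, 3.2, 40],
    [0, 0, -9, 18.8, 3.9, 3.2, 40],
    [0, 0, -9, 17.9, 6.9, 3.1, 40],
    [0, 0, -9, 16.7, 9.5, 3.2, 40],
    [0, 0, -8.9, 15, 12, 3.1, 40],
    [0, 0, -9, 12.9, 14.2, 3.2, 40],
    [0, 0, -9, 10.5, 16, 3.2, 40],
    [0, 0, -9, 7.9, 17.5, 3.1, 40],
  ],
)

```text
t: 17.95
eef_pos: [494.6, 254.4, 199.7]
tcp_rot: [3.141, -0.0, 3.093]
ft_force: [0.4, -0.2, -0.5]
opening: 0.42
grip_force: 0.0
```

Request:
jog_arm(
  motion=[
    [0, 0, 0, 0, 0, 0, 40],
    [0, 0, 0, 0, 0, 0, 40],
    [0, 0, 0, 0, 0, 0, 40],
  ],
)

```text
t: 18.32
eef_pos: [495.2, 252.6, 200.0]
tcp_rot: [3.141, 0.0, 3.085]
ft_force: [-0.3, 0.2, 0.2]
opening: 0.42
grip_force: 0.0
```

Run:
```python
from h import *
print(env.state()["eef_pos"],env.state()["tcp_rot"],env.state()["joints"])
s=rows([494.8,253.9,141],down(np.pi+CY),3,40)
```

```text
[495.17315405 252.60001183 200.04525204] [3.14143368e+00 1.58746363e-04 3.08468378e+00] [ 3.52855286e-01  5.06926132e-01  1.82763000e+00  1.14349783e-04
  8.06827590e-01 -1.16111128e+00]
[[0, 0, -0.1, 0.2, 0.4, 19.7, 40], [0, 0, 0, 0.1, 0.4, 19.7, 40], [0, 0, -0.1, 0.2, 0.5, 19.6, 40]]
```

Request:
jog_arm(
  motion=[
    [0, 0, 0, 0.2, 0.4, 19.7, 40],
    [0, 0, 0, 0.2, 0.4, 19.7, 40],
    [0, 0, 0, 0.2, 0.5, 19.6, 40],
    [0, 0, 0, 0, 0, 0, 40],
    [0, 0, 0, 0, 0, 0, 10],
    [0, 0, 0, 0, 0, 0, 0],
    [0, 0, 0, 0, 0, 0, 0],
    [0, 0, 0, 0, 0, 0, 0],
    [0, 0, 0, 0, 0, 0, 0],
    [0, 0, 0, 0, 0, 0, 0],
  ],
)

```text
t: 19.58
eef_pos: [494.6, 253.7, 141.4]
tcp_rot: [-3.141, 0.0, 3.087]
ft_force: [-0.2, -6.5, 4.4]
opening: 0.126
grip_force: 30.0
```

Request:
jog_arm(
  motion=[
    [0, 0, 7, 0, 0, 0, 0],
    [0, 0, 7, 0, 0, 0, 0],
    [0, 0, 7, 0, 0, 0, 0],
    [0, 0, 7, 0, 0, 0, 0],
    [0, 0, 7, 0, 0, 0, 0],
  ],
)

```text
t: 20.2
eef_pos: [494.6, 253.9, 141.4]
tcp_rot: [-3.142, 0.001, 2.473]
ft_force: [-0.7, -5.8, 4.2]
opening: 0.127
grip_force: 30.0
```

Request:
jog_arm(
  motion=[
    [0, 0, 7, 0, 0, 0, 0],
    [0, 0, 7, 0, 0, 0, 0],
    [0, 0, 7, 0, 0, 0, 0],
    [0, 0, 7, 0, 0, 0, 0],
    [0, 0, 6, 0, 0, 0, 0],
    [0, 0, 0, 0, 0, 0, 0],
    [0, 0, 0, 0, 0, 0, 0],
    [0, 0, 0, 0, 0, 0, 0],
  ],
)

```text
t: 21.2
eef_pos: [494.8, 254.0, 141.5]
tcp_rot: [3.141, 0.001, 1.883]
ft_force: [0.2, -5.7, 3.2]
opening: 0.122
grip_force: 30.0
```

Request:
jog_arm(
  motion=[
    [0, 0, 0, 0, 0, 0, 16],
    [0, 0, 0, 0, 0, 0, 25],
    [0, 0, 0, 0, 0, 0, 35],
    [0, 0, 0, 0, 0, 0, 35],
    [0, 0, 0, 0, 0, -15, 35],
    [0, 0, 0, 0, 0, -40, 35],
    [0, 0, 0, 0, 0, -50, 35],
    [0, 0, 0, -30, 0, -10, 35],
    [0, 0, 0, -30, 0, 0, 35],
    [0, 0, 0, 0, 0, 0, 35],
  ],
)

```text
t: 22.45
eef_pos: [513.3, 196.0, 257.1]
tcp_rot: [3.14, 0.0, 1.881]
ft_force: [0.1, -0.3, -0.7]
opening: 0.365
grip_force: 0.0
```

Request:
jog_arm(
  motion=[
    [0, 0, 0, -20, 0, 0, 35],
    [0, 0, 0, 0, 0, 0, 35],
    [0, 0, 0, 0, 0, 0, 35],
    [0, 0, 0, 0, 0, 0, 35],
  ],
)

```text
t: 22.95
eef_pos: [518.9, 178.7, 255.8]
tcp_rot: [-3.141, -0.0, 1.883]
ft_force: [0.7, 0.2, 0.1]
opening: 0.372
grip_force: 0.0
```

Run:
```python
from h import *
print(env.state()["eef_pos"],env.state()["ft_force"])
c=env.read_camera("wrist");save(c,"w6");W=cloud(c)
C=R.from_euler("z",CY);L=C.inv().apply(W.reshape(-1,3)-CO).reshape(W.shape);x,y,z=np.moveaxis(L,-1,0)
def rect(m):
    if m.sum()<20: return print("none")
    p=L[m];print(len(p),np.median(p,0).round(1),cv2.minAreaRect(p[:,:2].astype(np.float32)))
rect((z>83)&(z<93)&(abs(x+8)<28)&(abs(y-105)<28))
rect((z>83)&(z<93)&(abs(x-42)<20)&(abs(y)<45))
b=(z>49.5)&(z<55)&(x>-40)&(x<58)&(abs(y)<53)
p=L[b]
if len(p)>50: print("body plane",len(p),np.linalg.lstsq(np.c_[p[:,:2],np.ones(len(p))],p[:,2],rcond=None)[0])
```

```text
[518.88236385 178.65884398 255.82378969] [0.69418318 0.20458974 0.06252478]
739 [ -8.3 105.8  87.7] ((-8.141502380371094, 105.45927429199219), (11.646646499633789, 38.919532775878906), 20.832483291625977)
773 [41.4  7.  87.6] ((42.22897720336914, 4.601648330688477), (12.3746919631958, 56.9415168762207), 0.15686659514904022)
body plane 3331 [3.95480899e-03 3.36413346e-03 5.15292591e+01]
```

View pics/w6.png

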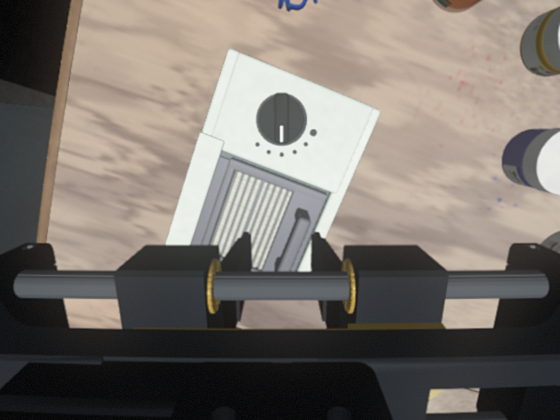

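The dial bar at (281,119) now points 69° clockwise, which is 1.21 rad, the third click. The filter is still flat and the gripper is clear, so I'm handing the job in.

```bash
python3 -c "
from cell import env
print(env.job_done())"
```

```text
the job is handed in; nothing more can be done
None
```

I handed the job in at about 23 s. In the last wrist picture the cartridge lay flat in the recess with its tongue under the lip, the dial measured 1.21 rad (third click), and the gripper was clear of everything. I didn't re-measure the bystanders at the end, and the hand-in returned no verdict.

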